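Trace the weld seam of the red bracket with the yellow seam probe

ROBOT

A 7-joint arm with a two-finger parallel gripper is mounted at the origin on the work surface. World frame = base frame: x ahead of the robot, y to its left, z up, the work surface at z = 0. Lengths are in m, angles in rad, forces in N, time in s.
With the tool pointing down it reaches from about 0.4 to 0.85 m from the base axis. Payload 10.4 kg.
Tool frame: the origin (TCP) lies midway between the tips of the shut fingers; the grasp point (between the pads) lies 19 mm behind it; z points along the fingers, y is the line along which they close (so a half turn about z gives the same grasp; the last joint's range is limited). The gripper opens to 87 mm and grips with 3 to 60 N. Pads are 19 mm wide; open, the fingers measure 117 mm over their backs; the gripper's body (75 mm by 190 mm) begins 51 mm behind the grasp point.
Start: joints at [1.127, 0.332, -0.065, 1.46, 0.022, 1.35, -0.088], TCP at [0.255, -0.57, 0.198] pointing down, gripper open.
Joint ranges: [-2.6, 2.6], [-0.5, 2.12], [-1.47, 1.34], [0.16, 2.42], [-1.27, 4.41], [0.06, 2.06], [-2.6, 2.6]. Speed limits (rad/s): [2.22, 2.22, 2.79, 2.79, 3.14, 3.14, 3.14].

INTERFACE

Orientations are given as a unit quaternion [x, y, z, w].
In Python, from bench import r gives the robot as it stands.
- The arm moves only by the tool move_arm, never from a script. Its argument "targets" is a list of rows, each a list of 3 entries, a list of its own where there are three numbers: the shift along the tool's x, y, z in cm, then the turn, a rotation vector about the tool's x, y, z in rad, then the opening in per cent of the stroke, from 0 (shut) to 100 (fully open). In form: [[[x, y, z], [wx, wy, wz], gripper], ...]. A call has 1 to 20 rows; each row shifts and turns the commanded pose from where the row before left it, along the tool's axes as they then stand; what a row does not reach is not made up. A row lasts 1/8 s, in which the tool goes at most 62.5 mm and 10.7 degrees, less where a joint would pass 70% of its speed; a pose out of reach is approached as far as the arm can. A call with a gripper value outside its range is refused whole. The fingers move at their own pace and stop on an object; "grip_force" is the grip in N (left out, the last holds). Time passes only in rows, so rows that do not move let the fingers close. It gives the time, the measured TCP pose, the force, the opening and the grip force at its end, in the units of the state.
- r.read_state(): the state, without advancing time (a new reading comes with each control period).
- r.camera(name): name is "scene" or "top" or "wrist"; returns a dict with "image" (400x640x3 uint8, blue, green, red), "vertical_fov" (degrees; the focal length in pixels is half the picture's height over the tangent of half this angle, whatever the lens; pixels are square), "cx", "cy" (the principal point, pixels), "cam_to_world" (4x4, takes a point from camera to world coordinates). Camera axes: x right, y down, z forward; pixel columns grow to the right and rows downward; lengths in m; the calibration is good to about 2 mm. A picture is of the moment at which its call begins. There is no depth.
- r.close_job(): hands the job in; it is judged then, once.
The state is a dict: "time": time; "joint_positions": joint angles; "joint_vel": joint speeds; "joint_torque": joint torques, N m; "ee_pos": TCP position; "eef_rot": TCP orientation; "ft_force": force on the tool from outside, world axes, zero at the start; "torque": the same for the moment, N m; "width": finger opening in m; "grip_force": force on a finger pad.
Only numpy, scipy, OpenCV 4.12 (cv2) and the standard library are available. Lean on these libraries where they do the work, as an engineer would, in place of code of your own. Each camera call takes 0.05 s, during which the arm holds its last target. There are 200 camera calls.

TASK

Take the yellow-handled seam probe out of its stand and check the weld on the red bracket: put the tip on the seam at the end with the yellow dot and guide it along the seam to the other end in one slow, steady pass at about 3 cm per second, the tip in the groove or no more than a few millimetres above it. Then put the probe back upright in the same hole of the stand, seated on its collar, and let go; leave the blue-handled probe in its place.

Things in the scene. Friction and masses are not known exactly. Their poses are not given: they have to be found in the camera images.
- probe_grip (a point): Yellow-handled seam probe, 135 mm long, 0.12 kg, round, upright. Point: on its axis, mid-handle, where to grip; z up the handle. Handle 24 mm across: 35 mm above this point, 34 mm below, down to a black collar (44 mm across, 6 mm thick). Collar underside, 40 mm below this point, rests on the stand's top; the shaft hangs through a hole there.
- probe_tip (a point): The yellow probe's steel tip, on its axis, 100 mm below the middle of the handle; same axes. Below the collar the shaft is 18 mm across for 30 mm, then tapers over 30 mm to the 4 mm tip.
- red_bracket_seam (a point): Start of the seam on the red bracket (fixed steel block 180 x 90 x 30 mm; a blue one beside it is alike). Seam: straight groove 10 mm wide, 3 mm deep, 150 mm long in the flat top. Point: mid-groove, level with the top face, 5 mm inside the groove's end; a yellow dot 11 mm across marks that end. x points along the seam: the pass runs 140 mm along +x. z is up.
- stand: Aluminium and grey probe stand, 70 x 170 mm, 75 mm high, fixed to the bench. Origin: centre of its underside. z up; y along its length. Its top plate has two square holes, 30 mm wide, centred at y = +40 and -40 mm: the yellow probe hangs in one (which one varies), the blue probe in the other. There is free space below the holes.
- spare_grip (a point): Middle of the handle of the blue-handled probe, the same shape as the yellow one, hanging in the other hole of the stand, 80 mm away. Its top is 150 mm above the bench: lift the yellow one clear of it. Leave it there. z up its handle.
Things that resemble listed ones, but are neither listed nor needed, are in the scene too. What is shaped like the part that bears probe_grip but green is not meant. Leave any pink look-alike of the part that bears spare_grip alone.

How it is judged:
By the outcome, as a careful person would: the job done as asked, in the order asked, and still so for the second after the job is handed in, with the robot touching nothing.
It also fails if it takes over 69 s, if anything falls off the work surface, if the arm or the gripper's body presses on something with over 40 N, if the wrist force passes 120 N, or if a joint passes its speed limit or range.

## Working session

There is one attempt and no reset: what is moved stays moved. The work goes in short steps, Python scripts to look and compute and a tool call to move; the robot and the scene stay as the last step left them, time stands still between calls to the robot, and variables do not carry over. Pictures are saved under pics/ and viewed, at most 13 in all, crops included, and the job is handed in when it is done.

Besides the shell and the picture viewer there is one more tool, called after "Request:" by a JSON object that holds its "op" and its "data", one argument or row to a line. move_arm: Moves the arm, as the interface text tells. Its arguments: {"type":"object","properties":{"targets":{"type":"array"},"grip_force":{"type":"number"}},"required":["targets"]}

```bash
mkdir -p pics; ls
python3 - <<'E'
from bench import r
import cv2,numpy as np
s=r.read_state();print(s['time'],s['ee_pos'],s['eef_rot'],s['width'])
for n in("scene","top"):
    c=r.camera(n);cv2.imwrite(f"pics/{n}0.png",c["image"]);print(n,c["vertical_fov"],c["cx"],c["cy"],np.round(c["cam_to_world"],4).tolist())
E
```

```text
pics
0.0 [ 0.25512511 -0.57009009  0.1969734 ] [ 9.77943260e-01  2.08869526e-01 -1.76249598e-04 -6.86351860e-04] 0.08728292451152984
scene 54.917645818251835 325.33284356888663 203.15650827750375 [[0.8618, 0.4413, -0.2503, 0.7527], [0.5072, -0.7376, 0.4457, -0.3226], [0.0121, -0.511, -0.8595, 0.7331], [0.0, 0.0, 0.0, 1.0]]
top 43.83632598190877 318.2457618684549 194.38295254733058 [[0.0016, -0.9828, 0.1848, 0.3493], [-0.9999, 0.0005, 0.0111, 0.0028], [-0.0109, -0.1848, -0.9827, 1.2044], [0.0, 0.0, 0.0, 1.0]]
```

View pics/top0.png

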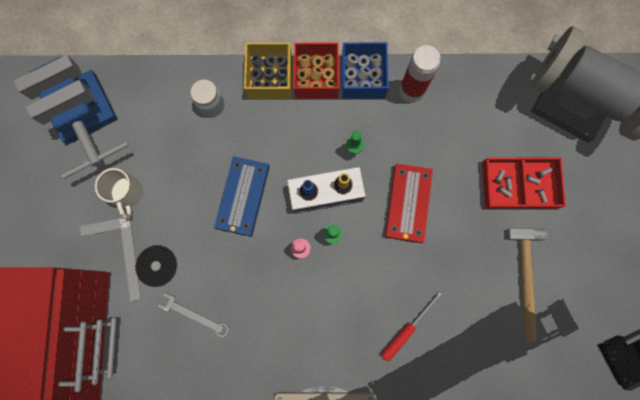

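View pics/scene0.png

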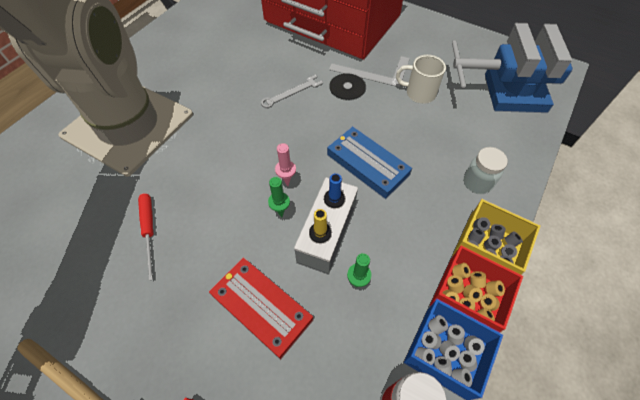

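The top view shows the yellow probe at about (344,183) and the blue one at (308,188). The red bracket is at about (410,203) with its yellow dot at (406,236), and green and pink decoys stand around them. In the scene view the yellow handle is at (320,220) and the red dot at (229,276).

```bash
cat > h.py <<'E'
from bench import r
import cv2,numpy as np
from scipy.spatial.transform import Rotation as R
def ray(c,p):
    f=200/np.tan(np.radians(c["vertical_fov"])/2);T=np.array(c["cam_to_world"])
    d=T[:3,:3]@np.array([(p[0]-c["cx"])/f,(p[1]-c["cy"])/f,1]);return T[:3,3],d/np.linalg.norm(d)
def onz(c,p,z):
    o,d=ray(c,p);return o+d*(z-o[2])/d[2]
def proj(c,P):
    f=200/np.tan(np.radians(c["vertical_fov"])/2);T=np.array(c["cam_to_world"])
    q=T[:3,:3].T@(np.asarray(P)-T[:3,3]);return np.array([c["cx"]+f*q[0]/q[2],c["cy"]+f*q[1]/q[2]])
def tri(c1,p1,c2,p2):
    o1,d1=ray(c1,p1);o2,d2=ray(c2,p2)
    s=np.linalg.lstsq(np.c_[d1,-d2],o2-o1,rcond=None)[0];a=o1+s[0]*d1;b=o2+s[1]*d2
    return (a+b)/2,np.linalg.norm(a-b)
def mask(c,lo,hi,box):
    m=cv2.inRange(cv2.cvtColor(c["image"],cv2.COLOR_BGR2HSV),lo,hi);k=np.zeros_like(m);x0,y0,x1,y1=box;k[y0:y1,x0:x1]=m[y0:y1,x0:x1];return k
def big(m):return max(cv2.findContours(m,0,cv2.CHAIN_APPROX_NONE)[0],key=cv2.contourArea)
def cen(m):
    M=cv2.moments(m,True);return M['m10']/M['m00'],M['m01']/M['m00']
E
python3 - <<'E'
from h import *
np.set_printoptions(precision=4,suppress=True)
t=r.camera("top");s=r.camera("scene")
Y=((20,90,60),(35,255,255));RED=((0,120,60),(10,255,255))
for n,c,db,rb,yb in(("top",t,(395,225,418,245),(375,155,445,250),(330,165,360,200)),("scene",s,(220,265,240,287),(200,250,325,365),(300,200,340,245))):
    d=cen(mask(c,*Y,db));print(n,"dot",d,onz(c,d,.03))
    m=mask(c,*RED,rb);m=cv2.morphologyEx(m,cv2.MORPH_CLOSE,np.ones((15,15)))
    k=big(m)
    W=np.array([onz(c,p[0],.03)[:2] for p in k])*1000
    print(" bracket rect",cv2.minAreaRect(W.astype(np.float32)))
    y=mask(c,*Y,yb);k=big(y);print(" yel",cv2.boundingRect(k),cen(y))
    # white groove strip
    g=mask(c,(0,0,120),(179,60,255),rb);k=big(g);W=np.array([onz(c,p[0],.03)[:2] for p in k])*1000;print(" strip",cv2.minAreaRect(W.astype(np.float32)))
w=mask(t,(0,0,150),(179,50,255),(280,160,370,215));k=cv2.convexHull(big(w))
W=np.array([onz(t,p[0],.075)[:2] for p in k])*1000;print("stand",cv2.minAreaRect(W.astype(np.float32)))
cv2.imwrite("pics/crop.png",np.hstack([cv2.resize(t["image"][155:245,280:440],None,fx=4,fy=4,interpolation=cv2.INTER_CUBIC)]))
E
```

```text
top dot (405.0, 235.8) [ 0.4705 -0.1892  0.03  ]
 bracket rect ((551.0833740234375, -200.9297332763672), (92.14566802978516, 182.1073760986328), 81.13011932373047)
 yel (338, 173, 12, 16) (343.2983870967742, 181.16129032258064)
 strip ((561.6490478515625, -263.15478515625), (46.614959716796875, 214.68638610839844), 86.53221130371094)
scene dot (228.44, 275.8) [ 0.4712 -0.1915  0.03  ]
 bracket rect ((555.0125122070312, -205.2508087158203), (91.06269836425781, 182.8771514892578), 80.89393615722656)
 yel (313, 209, 14, 29) (319.75250836120404, 223.90969899665552)
 strip ((548.706787109375, -205.3982696533203), (244.73513793945312, 210.33319091796875), 30.579023361206055)
stand ((578.1343383789062, -2.1913223266601562), (72.25878143310547, 172.36328125), 10.300132751464844)
```

View pics/crop.png

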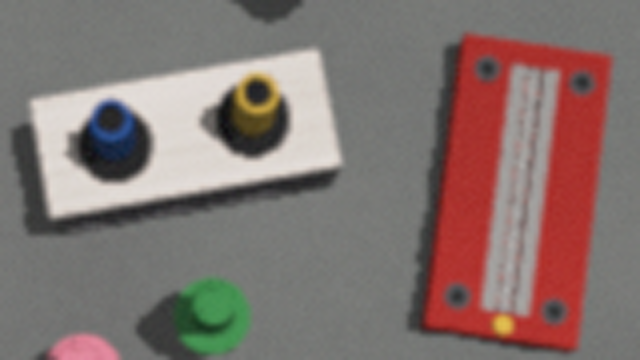

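The crop shows the yellow ring top at full-frame (344.5,177), and the bracket's grey groove strip with the dot at its near end. Bracket and stand sizes check out to within 2 mm. Next I move above and between the two for a close wrist view.

Request:
{"op": "move_arm", "data": {
  "targets": [
    [[2,-1.2,-1.1],[0,0,0],100],
    [[4,-2.4,-1.1],[0,0,0],100],
    [[4,-2.4,-1.1],[0,0,-0.1],100],
    [[4,-2.4,-1.1],[0,0,0.1],100],
    [[4,-2.4,-1.1],[0,0,0],100],
    [[4,-2.4,-1.1],[0,0,0],100],
    [[4,-2.4,-1.1],[0,0,0],100],
    [[4,-2.4,-1.1],[0,0,0],100],
    [[4,-2.4,-1.1],[0,0,0],100],
    [[4,-2.4,-1.1],[0,0,0],100],
    [[4,-2.4,-1.1],[0,0,0],100],
    [[4,-2.4,-1.1],[0,0,0],100],
    [[0,0,0],[0,0,-0.16],100],
    [[0,0,0],[0,0,-0.17],100],
    [[0,0,0],[0,0,-0.17],100],
    [[0,0,0],[0,0,-0.17],100],
    [[0,0,0],[0,0,-0.17],100],
    [[0,0,0],[0,0,-0.17],100],
    [[0,0,0],[0,0,-0.17],100],
    [[0,0,0],[0,0,-0.15],100]
  ]
}}

```text
time: 2.7
ee_pos: [0.5583, -0.1268, 0.3304]
eef_rot: [0.638, 0.77, -0.0, 0.0]
ft_force: [0.6, 0.0, -0.2]
width: 0.0872
grip_force: 0.0
```

Run:
```python
from h import *
np.set_printoptions(precision=4,suppress=True)
s=r.read_state();print(s['time'],s['ee_pos'],R.from_quat(s['eef_rot']).as_matrix(),s['joint_positions'],s['ft_force'])
c=r.camera("wrist");cv2.imwrite("pics/w1.png",c["image"]);print(c["vertical_fov"],np.array(c["cam_to_world"]))
```

```text
2.7 [ 0.5583 -0.1268  0.3304] [[-0.1854  0.9827  0.0005]
 [ 0.9827  0.1854 -0.0005]
 [-0.0005  0.0004 -1.    ]] [ 0.6197  0.229  -0.5823  1.3478  0.1256  1.6008  0.2398] [ 0.5732  0.0031 -0.183 ]
69.57549781871332 [[ 0.9827  0.176   0.0568  0.5417]
 [ 0.185  -0.935  -0.3026 -0.0423]
 [-0.0001  0.3079 -0.9514  0.5172]
 [ 0.      0.      0.      1.    ]]
```

View pics/w1.png

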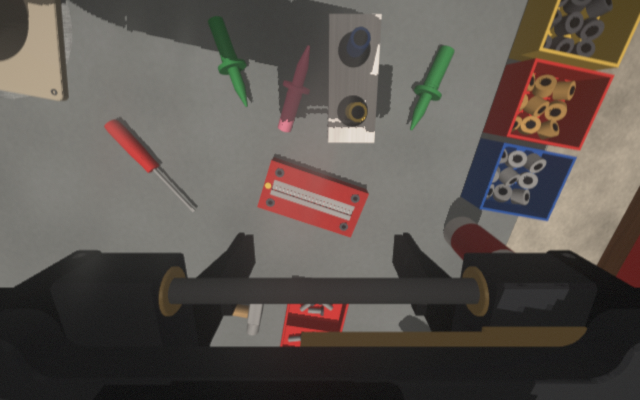

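The wrist view shows the yellow ring at about (356,112), the stand at (355,78), the red bracket at (313,197) and its dot at (268,186). The decoy probes seem to lie flat here, so I'll check that while measuring.

Run:
```python
from h import *
np.set_printoptions(precision=4,suppress=True)
c=r.camera("wrist");t=r.camera("top");s=r.camera("scene")
cv2.imwrite("pics/s1.png",np.vstack([s["image"][100:320,150:450],t["image"][100:320,200:500]]))
Y=((18,90,50),(35,255,255));RED=((0,120,40),(10,255,255))
d=cen(mask(c,*Y,(258,176,276,196)));print("dot",d,onz(c,d,.03))
m=cv2.morphologyEx(mask(c,*RED,(245,145,380,245)),cv2.MORPH_CLOSE,np.ones((15,15)))
W=np.array([onz(c,p[0],.03)[:2] for p in big(m)])*1000
print("bracket",cv2.minAreaRect(W.astype(np.float32)))
g=mask(c,(0,0,110),(179,70,255),(266,172,362,225));W=np.array([onz(c,p[0],.03)[:2] for p in big(g)])*1000;print("strip",cv2.minAreaRect(W.astype(np.float32)))
y=mask(c,*Y,(335,90,375,135));k=big(y);print(cv2.boundingRect(k),cv2.minEnclosingCircle(k))
p,_=cv2.minEnclosingCircle(k);print("wristtop",onz(c,p,.15),"toptop",onz(t,(344.5,177),.15))
for P in([.5853,-.0416,.15],[.5853,-.0416,.081]):print("pred",proj(c,P),proj(t,P),proj(s,P))
cv2.imwrite("pics/w2.png",cv2.resize(c["image"][5:240,240:410],None,fx=3.4,fy=2.5*1.0 if 0 else 2.5,interpolation=cv2.INTER_CUBIC))
```

```text
dot (267.30434782608694, 184.56521739130434) [ 0.4699 -0.1903  0.03  ]
bracket ((551.6876220703125, -201.54539489746094), (91.85774993896484, 179.73915100097656), 81.15298461914062)
strip ((551.8890380859375, -203.13946533203125), (27.286989212036133, 149.13893127441406), 80.93775177001953)
(348, 102, 20, 21) ((357.5434875488281, 111.82608795166016), 10.41640853881836)
wristtop [ 0.5834 -0.0415  0.15  ] toptop [ 0.586  -0.0423  0.15  ]
pred [359.0535 112.2094] [344.1653 177.3179] [320.2897 212.8598]
pred [353.4472 111.1819] [342.9605 183.8525] [320.2599 230.7214]
```

View pics/s1.png

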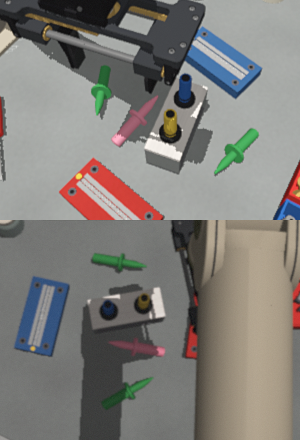

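View pics/w2.png

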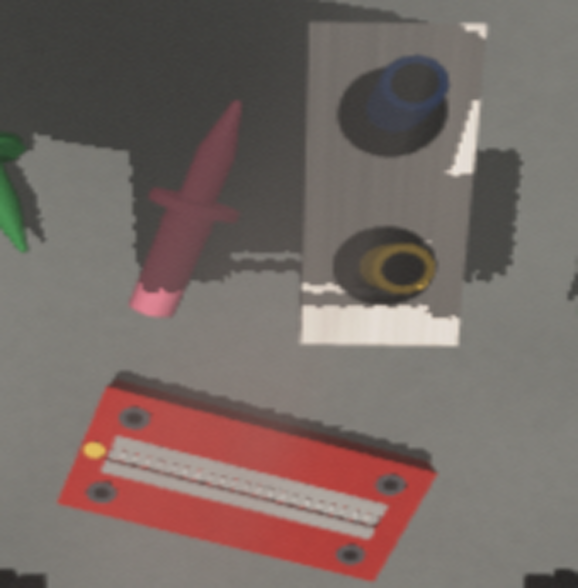

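The decoys toppled on their own and lie clear of the stand and bracket. The probe is at about (0.585,−0.042) and the bracket centre at about (0.552,−0.202), heading −9°. Tool y is already along the stand's x, so I go down and grasp.

Request:
{"op": "move_arm", "data": {
  "targets": [
    [[1.9,1.0,3.2],[0,0,0],70],
    [[2.0,1.1,3.2],[0,0,0],70],
    [[2.0,1.1,3.2],[0,0,0],70],
    [[1.9,1.0,3.2],[0,0,0],70],
    [[0,0,2.5],[0,0,0],70],
    [[0,0,3],[0,0,0],70],
    [[0,0,3],[0,0,0],70],
    [[0,0,2.1],[0,0,0],70],
    [[0,0,0],[0,0,0],70],
    [[0,0,0],[0,0,0],70]
  ]
}}

```text
time: 4.15
ee_pos: [0.5864, -0.0437, 0.0969]
eef_rot: [0.641, 0.767, 0.0, 0.001]
ft_force: [-0.5, 0.2, 1.0]
width: 0.061
grip_force: 0.0
```

Run:
```python
from h import *
np.set_printoptions(precision=4,suppress=True)
s=r.read_state();print(s['time'],s['ee_pos'],R.from_quat(s['eef_rot']).as_matrix(),s['ft_force'],s['width'])
c=r.camera("wrist");q=r.camera("scene");cv2.imwrite("pics/w3.png",np.vstack([c["image"][60:340,140:500],q["image"][100:320,200:560]]))
```

```text
4.15 [ 0.5864 -0.0437  0.0969] [[-0.1779  0.984   0.0013]
 [ 0.984   0.1779 -0.0002]
 [-0.0004  0.0013 -1.    ]] [-0.5318  0.1571  1.0037] 0.06095697899309576
```

View pics/w3.png

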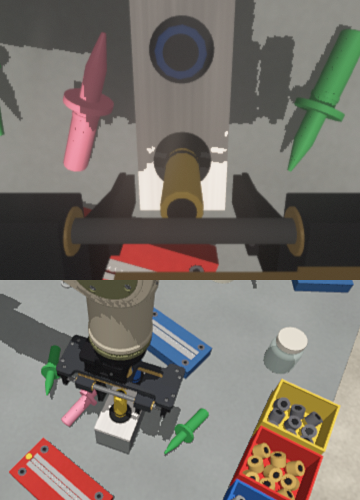

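The probe stands between the open fingers, so I close on it and lift.

Request:
{"op": "move_arm", "data": {
  "targets": [
    [[0,0,0],[0,0,0],0],
    [[0,0,0],[0,0,0],0],
    [[0,0,0],[0,0,0],0],
    [[0,0,0],[0,0,0],0],
    [[0,0,0],[0,0,0],0],
    [[0,0,0],[0,0,0],0],
    [[0,0,-1],[0,0,0],0],
    [[0,0,-2],[0,0,0],0],
    [[0,0,-2],[0,0,0],0],
    [[0,0,-2],[0,0,0],0],
    [[0,0,-2],[0,0,0],0],
    [[0,0,-2],[0,0,0],0],
    [[0,0,-2],[0,0,0],0],
    [[0,0,-1],[0,0,0],0],
    [[0,0,0],[0,0,0],0],
    [[0,0,0],[0,0,0],0]
  ],
  "grip_force": 40
}}

```text
time: 6.25
ee_pos: [0.5855, -0.044, 0.235]
eef_rot: [0.641, 0.768, -0.0, -0.0]
ft_force: [0.6, -0.8, -1.8]
width: 0.0226
grip_force: 40.0
```

Run:
```python
from h import *
np.set_printoptions(precision=4,suppress=True)
s=r.read_state();p=s['ee_pos'];M=R.from_quat(s['eef_rot']).as_matrix();print(s['time'],p,M,s['ft_force'],s['width'])
# start/end of pass: centre .552,-.202, heading -9
a=np.radians(-9);u=np.array([np.cos(a),np.sin(a)]);S=np.array([.552,-.202])-.07*u
print("start",S,"dot pred",S-.011*u)
print("xy to start in tool",(np.append(S-p[:2],0)@M)*100,"u in tool",np.append(u,0)@M)
```

```text
6.25 [ 0.5855 -0.044   0.235 ] [[-0.179   0.9839 -0.001 ]
 [ 0.9839  0.179  -0.    ]
 [ 0.0002 -0.001  -1.    ]] [ 0.5541 -0.8453 -1.8368] 0.02261622679350312
start [ 0.4829 -0.191 ] dot pred [ 0.472  -0.1893]
xy to start in tool [-12.6307 -12.7306   0.011 ] u in tool [-0.3307  0.9437 -0.001 ]
```

Request:
{"op": "move_arm", "data": {
  "targets": [
    [[-1.2,-1.2,0],[0,0,0],0],
    [[-2.4,-2.4,0],[0,0,0],0],
    [[-3.0,-3.0,0],[0,0,0],0],
    [[-3.0,-3.0,0],[0,0,0],0],
    [[-2.0,-2.1,0],[0,0,0],0],
    [[-1.0,-1.0,1],[0,0,0],0],
    [[0,0,2],[0,0,0],0],
    [[0,0,2],[0,0,0],0],
    [[0,0,2],[0,0,0],0],
    [[0,0,2],[0,0,0],0],
    [[0,0,1],[0,0,0],0],
    [[0,0,0],[0,0,0],0],
    [[0,0,0],[0,0,0],0]
  ]
}}

```text
time: 7.88
ee_pos: [0.4839, -0.1906, 0.1364]
eef_rot: [0.641, 0.768, 0.0, 0.0]
ft_force: [0.3, 0.5, -2.0]
width: 0.0232
grip_force: 40.0
```

Run:
```python
from h import *
np.set_printoptions(precision=4,suppress=True)
s=r.read_state();p=s['ee_pos'];M=R.from_quat(s['eef_rot']).as_matrix();print(s['time'],p,M[:,2],s['ft_force'])
T=p+M@[0,0,.082];print("tip pred",T)
I=[]
for n in("wrist","scene","top"):
    c=r.camera(n);np.save(f"{n}.npy",c,allow_pickle=True);x,y=proj(c,T);print(n,x,y)
    x0=int(np.clip(x-50,0,540));y0=int(np.clip(y-60,0,300));print(" origin",x0,y0)
    I.append(cv2.resize(c["image"][y0:y0+100,x0:x0+100],(400,400) if n!="top" else (400,400),interpolation=cv2.INTER_CUBIC))
cv2.imwrite("pics/h1.png",np.hstack(I[:2]))
```

```text
7.875 [ 0.4839 -0.1906  0.1364] [ 0.001  -0.0003 -1.    ] [ 0.3086  0.4901 -1.9956]
tip pred [ 0.484  -0.1907  0.0544]
wrist 324.14799784373866 198.01582521211498
 origin 274 138
scene 231.56024782546172 274.20828712168196
 origin 181 214
top 407.16167398151026 228.93118197562472
 origin 357 168
```

View pics/h1.png

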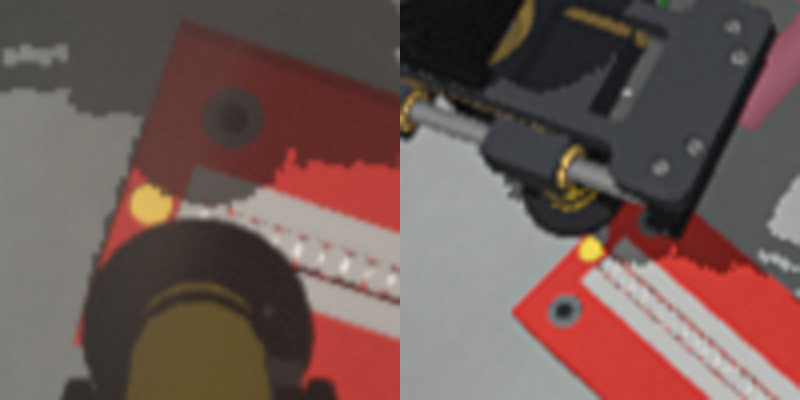

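The wrist crop shows the collar spanning full-frame x≈294.5–352 with its far rim at y≈193. The dot is at (311.8,188.8), and the beaded groove is mid-strip, crossing (374,208). The tip itself is hidden, so I locate the probe by its collar.

Run:
```python
from h import *
np.set_printoptions(precision=4,suppress=True)
c=np.load("wrist.npy",allow_pickle=True).item();s=r.read_state();p=s['ee_pos']
print("dot",onz(c,cen(mask(c,((18,90,50)),(35,255,255),(300,175,325,202))),.03),"groove@",onz(c,(374,208),.03))
th=np.linspace(0,2*np.pi,200)
P=np.array([proj(c,[p[0]+.022*np.cos(a),p[1]+.022*np.sin(a),z]) for z in(.1144,.1204) for a in th])
print("pred collar x",P[:,0].min(),P[:,0].max(),"ymin",P[:,1].min())
q=proj(c,[p[0],p[1],.12]);print("px/mm tool y,x",(proj(c,[p[0]+.001*.984,p[1]+.001*.179,.12])-q),(proj(c,[p[0]-.179*.001,p[1]+.984*.001,.12])-q))
# strip far-part fit: grey strip in wrist
g=mask(c,(0,0,110),(179,60,255),(330,150,460,260));k=big(g);W=np.array([onz(c,x[0],.03)[:2] for x in k])*1000
print(cv2.minAreaRect(W.astype(np.float32)))
```

```text
dot [ 0.4702 -0.1902  0.03  ] groove@ [ 0.5405 -0.1999  0.03  ]
pred collar x 295.3912102889559 353.13650179500496 ymin 194.61272399028903
px/mm tool y,x [ 1.3097 -0.0003] [ 0.0011 -1.2122]
((557.0631713867188, -203.96044921875), (27.381559371948242, 138.19822692871094), 80.86145782470703)
```

Request:
{"op": "move_arm", "data": {
  "targets": [
    [[-0.1,-0.1,0.3],[0,0,0],0],
    [[-0.12,-0.05,0.5],[0,0,0],0],
    [[0,0,0.5],[0,0,0],0],
    [[0,0,0.4],[0,0,0],0],
    [[0,0,0.3],[0,0,0],0],
    [[0,0,0.15],[0,0,0],0],
    [[0,0,0],[0,0,0],0],
    [[0,0,0],[0,0,0],0]
  ]
}}

```text
time: 9.02
ee_pos: [0.4825, -0.1931, 0.1144]
eef_rot: [0.641, 0.768, 0.0, 0.0]
ft_force: [-0.5, 0.0, -1.3]
width: 0.0231
grip_force: 40.0
```

Run:
```python
from h import *
np.set_printoptions(precision=4,suppress=True)
s=r.read_state();p=s['ee_pos'];M=R.from_quat(s['eef_rot']).as_matrix();print(s['time'],p,M[:,2],s['ft_force'])
c=r.camera("wrist");q=r.camera("scene")
th=np.linspace(0,2*np.pi,200);z0=p[2]-.082
P=np.array([proj(c,[p[0]+.022*np.cos(a),p[1]+.022*np.sin(a),z]) for z in(z0+.06,z0+.066) for a in th])
print("pred collar x",P[:,0].min(),P[:,0].max(),"ymin",P[:,1].min())
I=[cv2.resize(c["image"][140:240,274:374],(400,400),interpolation=cv2.INTER_CUBIC),cv2.resize(q["image"][214:314,181:281],(400,400),interpolation=cv2.INTER_CUBIC)]
cv2.imwrite("pics/h2.png",np.hstack(I))
```

```text
9.025 [ 0.4825 -0.1931  0.1144] [ 0.0003 -0.0002 -1.    ] [-0.5001  0.0375 -1.321 ]
pred collar x 295.48297154260473 353.23447400319617 ymin 194.510163406896
```

View pics/h2.png

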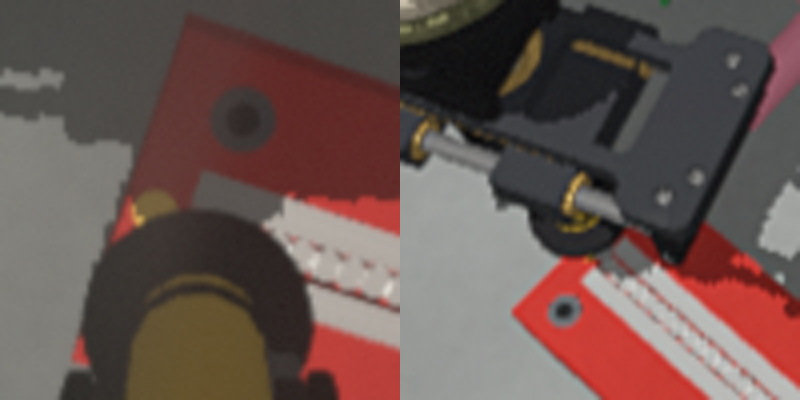

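The collar offset of about +1.9 mm in tool x matches the grasp record. The tip is therefore at about (0.482,−0.191,0.032), within 1 mm of the groove centreline, so I ease it into the groove.

Request:
{"op": "move_arm", "data": {
  "targets": [
    [[-0.05,0,0.1],[0,0,0],0],
    [[0,0,0.1],[0,0,0],0],
    [[0,0,0.1],[0,0,0],0],
    [[0,0,0],[0,0,0],0],
    [[0,0,0],[0,0,0],0],
    [[0,0,0],[0,0,0],0]
  ]
}}

```text
time: 9.88
ee_pos: [0.4825, -0.1936, 0.1113]
eef_rot: [0.641, 0.768, 0.0, 0.0]
ft_force: [0.2, 0.6, -1.5]
width: 0.0232
grip_force: 40.0
```

No contact force with the tip at z≈0.029. I now run the pass.

Request:
{"op": "move_arm", "data": {
  "targets": [
    [[-0.126,0.357,0],[0,0,0],0],
    [[-0.126,0.357,0],[0,0,0],0],
    [[-0.126,0.357,0],[0,0,0],0],
    [[-0.126,0.357,0],[0,0,0],0],
    [[-0.126,0.357,0],[0,0,0],0],
    [[-0.126,0.357,0],[0,0,0],0],
    [[-0.126,0.357,0],[0,0,0],0],
    [[-0.126,0.357,0],[0,0,0],0],
    [[-0.126,0.357,0],[0,0,0],0],
    [[-0.126,0.357,0],[0,0,0],0],
    [[-0.126,0.357,0],[0,0,0],0],
    [[-0.126,0.357,0],[0,0,0],0],
    [[-0.126,0.357,0],[0,0,0],0],
    [[-0.126,0.357,0],[0,0,0],0],
    [[-0.126,0.357,0],[0,0,0],0],
    [[-0.126,0.357,0],[0,0,0],0],
    [[-0.126,0.357,0],[0,0,0],0],
    [[-0.126,0.357,0],[0,0,0],0],
    [[-0.126,0.357,0],[0,0,0],0],
    [[-0.126,0.357,0],[0,0,0],0]
  ]
}}

```text
time: 12.38
ee_pos: [0.5575, -0.2056, 0.1113]
eef_rot: [0.641, 0.768, 0.0, 0.0]
ft_force: [1.0, 0.2, -1.2]
width: 0.023
grip_force: 40.0
```

Request:
{"op": "move_arm", "data": {
  "targets": [
    [[-0.126,0.357,0],[0,0,0],0],
    [[-0.126,0.357,0],[0,0,0],0],
    [[-0.126,0.357,0],[0,0,0],0],
    [[-0.126,0.357,0],[0,0,0],0],
    [[-0.126,0.357,0],[0,0,0],0],
    [[-0.126,0.357,0],[0,0,0],0],
    [[-0.126,0.357,0],[0,0,0],0],
    [[-0.126,0.357,0],[0,0,0],0],
    [[-0.126,0.357,0],[0,0,0],0],
    [[-0.126,0.357,0],[0,0,0],0],
    [[-0.126,0.357,0],[0,0,0],0],
    [[-0.126,0.357,0],[0,0,0],0],
    [[-0.126,0.357,0],[0,0,0],0],
    [[-0.126,0.357,0],[0,0,0],0],
    [[-0.126,0.357,0],[0,0,0],0],
    [[-0.126,0.357,0],[0,0,0],0],
    [[-0.126,0.357,0],[0,0,0],0],
    [[0,0,0],[0,0,0],0],
    [[0,0,0],[0,0,0],0],
    [[0,0,0],[0,0,0],0]
  ]
}}

```text
time: 14.88
ee_pos: [0.6207, -0.2158, 0.1113]
eef_rot: [0.641, 0.768, -0.0, 0.0]
ft_force: [-1.0, 0.4, -0.5]
width: 0.0232
grip_force: 40.0
```

Run:
```python
from h import *
np.set_printoptions(precision=4,suppress=True)
s=r.read_state();p=s['ee_pos'];M=R.from_quat(s['eef_rot']).as_matrix();print(s['time'],p,s['ft_force'])
G=p+M@[.0019,0,.082];print("tip",G,"line y",-.203-.16*(G[0]-.552))
H=np.array([.5853,-.0416])
print("tip->hole tool cm",np.append(H-G[:2],0)@M*100)
# check groove line from this wrist view beyond/around probe
c=r.camera("wrist");m=cv2.morphologyEx(mask(c,(0,120,30),(10,255,255),(100,100,420,300)),cv2.MORPH_CLOSE,np.ones((5,5)))
th=np.linspace(0,2*np.pi,200);z0=p[2]-.082
P=np.array([proj(c,[G[0]+.022*np.cos(a),G[1]+.022*np.sin(a),z]) for z in(z0+.06,z0+.066) for a in th])
x=int(P[:,0].mean());print("pred collar",P[:,0].min(),P[:,0].max(),P[:,1].min());print(c["image"][180:204,x].sum(1))
cv2.imwrite("pics/e1.png",cv2.resize(c["image"][140:240,230:380],(600,400),interpolation=cv2.INTER_CUBIC))
```

```text
14.875 [ 0.6207 -0.2158  0.1113] [-0.9543  0.3593 -0.4856]
tip [ 0.6204 -0.2139  0.0293] line y -0.2139365141901611
tip->hole tool cm [17.5836 -0.3641 -0.0022]
pred collar 295.3888215528913 353.2948103080596 192.1240673690184
[203 211 247 266 265 267 275 270 268 267 266 237 184 147 147 141 145 146
 143 139 143 140 143 139]
```

View pics/e1.png

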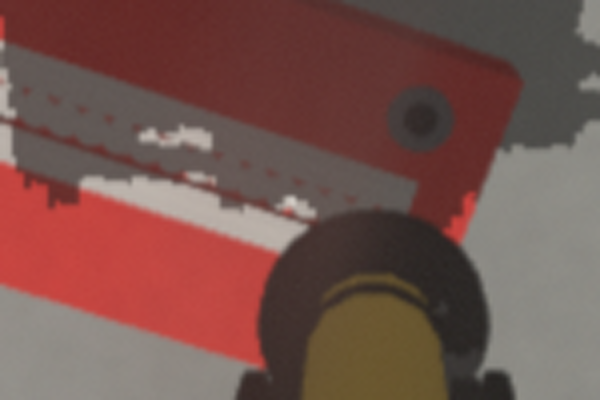

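The rim at 191.9 px matches the prediction of 192.1, so the tip finished on the centreline at the far end. I lift and go back over the hole.

Request:
{"op": "move_arm", "data": {
  "targets": [
    [[0,0,-1],[0,0,0],0],
    [[0,0,-2.5],[0,0,0],0],
    [[0,0,-3],[0,0,0],0],
    [[0,0,-3],[0,0,0],0],
    [[0,0,-2],[0,0,0],0],
    [[0,0,-1],[0,0,0],0],
    [[1,0,0],[0,0,0],0],
    [[2,-0.1,0],[0,0,0],0],
    [[3,-0.1,0],[0,0,0],0],
    [[3,-0.1,0],[0,0,0],0],
    [[3,0,0],[0,0,0],0],
    [[3,0,0],[0,0,0],0],
    [[1.6,0,0],[0,0,0],0],
    [[1,0,0],[0,0,0],0],
    [[0,0,0],[0,0,0],0],
    [[0,0,0],[0,0,0],0],
    [[0,0,0],[0,0,0],0]
  ]
}}

```text
time: 17.05
ee_pos: [0.5864, -0.0441, 0.2361]
eef_rot: [0.641, 0.767, -0.0, -0.0]
ft_force: [0.6, 0.1, -1.4]
width: 0.023
grip_force: 40.0
```

Request:
{"op": "move_arm", "data": {
  "targets": [
    [[0,0,1],[0,0,0],0],
    [[0,0,1.5],[0,0,0],0],
    [[0,0,1.5],[0,0,0],0],
    [[0,0,1.5],[0,0,0],0],
    [[0,0,1.5],[0,0,0],0],
    [[0,0,1.5],[0,0,0],0],
    [[0,0,1.5],[0,0,0],0],
    [[0,0,1.5],[0,0,0],0],
    [[0,0,1],[0,0,0],0],
    [[0,0,0.6],[0,0,0],0],
    [[0,0,0.4],[0,0,0],0],
    [[0,0,0.2],[0,0,0],0],
    [[0,0,0],[0,0,0],0],
    [[0,0,0],[0,0,0],0]
  ]
}}

```text
time: 18.8
ee_pos: [0.5865, -0.0432, 0.0996]
eef_rot: [0.641, 0.768, 0.0, 0.0]
ft_force: [0.7, 1.0, -0.5]
width: 0.0228
grip_force: 40.0
```

Request:
{"op": "move_arm", "data": {
  "targets": [
    [[0,0,0.1],[0,0,0],0],
    [[0,0,0.1],[0,0,0],0],
    [[0,0,0.05],[0,0,0],0],
    [[0,0,0],[0,0,0],0],
    [[0,0,0],[0,0,0],0]
  ]
}}

```text
time: 19.42
ee_pos: [0.5863, -0.0432, 0.0968]
eef_rot: [0.641, 0.768, -0.0, 0.0]
ft_force: [0.5, -0.2, -0.9]
width: 0.0233
grip_force: 40.0
```

The probe is back at its original seated height. I release it gently and retreat upward.

Request:
{"op": "move_arm", "data": {
  "targets": [
    [[0,0,0.03],[0,0,0],0],
    [[0,0,0],[0,0,0],0],
    [[0,0,0],[0,0,0],32],
    [[0,0,0],[0,0,0],40],
    [[0,0,0],[0,0,0],55],
    [[0,0,0],[0,0,0],70],
    [[0,0,0],[0,0,0],70],
    [[0,0,0],[0,0,0],70],
    [[0,0,-1],[0,0,0],70],
    [[0,0,-2],[0,0,0],70],
    [[0,0,-3],[0,0,0],70],
    [[0,0,-3],[0,0,0],70],
    [[0,0,-3],[0,0,0],70],
    [[0,0,-3],[0,0,0],70],
    [[0,0,-3],[0,0,0],70],
    [[-2,0,-2],[0,0,0],70],
    [[-3,0,0],[0,0,0],70],
    [[-3,0,0],[0,0,0],70],
    [[0,0,0],[0,0,0],70],
    [[0,0,0],[0,0,0],70]
  ]
}}

```text
time: 21.92
ee_pos: [0.6007, -0.1209, 0.2975]
eef_rot: [0.64, 0.768, 0.001, 0.0]
ft_force: [-0.3, -0.0, 0.5]
width: 0.0605
grip_force: 0.0
```

Run:
```python
from h import *
s=r.read_state();print(s['time'],s['ee_pos'],s['ft_force'],s['width'])
c=r.camera("wrist");q=r.camera("scene")
for n,k in(("w",c),("s",q)):print(n,proj(k,[.586,-.042,.15]),proj(k,[.586,-.042,.081]))
cv2.imwrite("pics/f1.png",np.vstack([c["image"][0:250,180:480],q["image"][100:320,200:500]]))
```

```text
21.925 [ 0.60069412 -0.12087212  0.29753723] [-0.25100063 -0.04106399  0.54366853] 0.06052840408254594
w [323.66272252 111.31599097] [323.57563142 110.39308788]
s [320.51772264 213.21299564] [320.46929634 231.05442638]
```

View pics/f1.png

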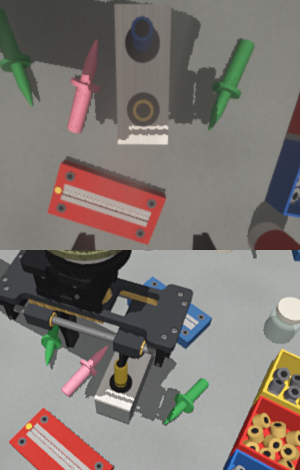

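The yellow probe stands upright and seated: the ring is at about (324,110) in the wrist view, where predicted. The blue probe is undisturbed and the gripper is clear.

```bash
python3 -c "
from bench import r
print(r.close_job())"
```

```text
the job is handed in; nothing more can be done
None
```

The tip followed the red bracket's seam from the yellow-dot end to the other end at about 3 cm/s, by my measurements in the groove throughout; the yellow probe is back upright in its hole and released, the blue probe is untouched, and the job was handed in at about 22 s.

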